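# Open the vented pressure cap of the bench cooler

## Task

Take the red-handled pressure cap off the white cooling unit: without pushing it down, turn it counterclockwise until it meets its first stop and keep it lightly against that stop for two seconds so that the pressure can vent, then press it down against its spring, turn it on past the stop until it comes free and lift it off. Never force it, neither against the stops nor against the bottom of the filler neck. Set the cap down gently, handle up, flat on the floor of the blue tray, let go of it, and leave everything else where it is.

Things in the scene. Friction and masses are not known exactly. Their poses are not given: they have to be found in the camera images.
- cap: Pressure cap, 95 to 145 g. Origin: centre of its underside, on its turning axis; z up. Steel disc 49 mm across, 10 mm thick; on top a red bar handle 44 mm long (along x), 14 mm wide (y), from 9 to 40 mm above the origin; white mark on the bar's +x end. It opens counterclockwise from above (yaw grows); it starts at yaw -1.5 to -1.3 rad relative to the unit and turns under less than 0.1 N m of friction.
- cap_grip (a point): Point on the cap's axis inside the bar handle, 34 mm above the cap's origin and 6 mm below the top of the bar; axes as the cap. Fingertips may reach down to 16 mm above the cap's origin: the collar's rim stands 7 mm above it, 13.5 mm when the cap is fully pressed.
- cap_lug (a point): Tip of the cap's +x lug, 33 mm from the axis, 2 mm above the underside; a second lug is opposite. Lugs are 4 mm thick, 12 mm wide. First stop (hidden, must be felt): two tabs block the lugs at a cap yaw of -1.22 to -0.48 rad relative to the unit, 5 to 58 degrees from the start. Tabs are 4 mm deep: press the cap at least 4 mm below its resting height to pass. Over 25 N on a stop is forcing it.
- unit: White bench cooling unit, fixed, 240 mm (x) by 170 (y) by 100 high, vents on its -x end. Origin: centre of its underside; z up. Brass filler collar on top, its axis at x = -45 mm, y = 0. A small amber bottle, 55 mm tall, stands on it at about x = 90, y = 45 mm.
- filler (a point): On the collar's axis, at the height of the cap's underside while locked (112.5 mm above the bench); axes as the unit. Collar 80 mm across, rim 7 mm above this point, rigid bottom 6.5 mm below. A spring seal pushes the cap up: about 7.7 N at rest and 1600 N/m more when pressed: 14 N at the tabs, 18 N at the bottom, less the cap's weight. Over 50 N between cap and unit (spring, stops and bottom together) is forcing it.
- filler_gap (a point): Middle of one of two gaps, each 40 degrees wide, in the collar's inner ledge (31 mm from the axis along the unit's +x; the other along -x). Release: with the cap's x along the unit's x (yaw 0, good from -0.1 on; end stop at about +0.1) the lugs stand in the gaps, the spring raises the cap 4 mm when let up, and it lifts straight out.
- tray: Open blue parts tray, fixed, 170 mm (x) by 150 (y), 24 mm high, walls and floor 5 mm thick. Origin: centre of its underside; z up. A black seal ring, 26 mm across, lies in its +x +y corner (about x = 55, y = 45 mm); the cap fits beside it, for instance at x = -25, y = -18 mm.
- spare_seal: Black rubber ring in the tray, 26 mm across, 6 mm high; origin under its centre. Leave it.
- flux_bottle: Amber bottle on the unit, 28 mm across, 55 mm tall; origin under its centre. Leave it.
- wrench: Steel wrench lying on the bench on the right; leave it.
- mug: White mug on the left, 76 mm across, 90 mm tall; origin under its centre. Leave it.

How it is judged:
On the way, in this order (a step that is already met when the one before it is completed fails the run):
1. the cap, not pressed down (within 2 mm of its resting height), is turned to its first stop and kept against it (over 0.5 N on the stop) for a second (contact force between any of cap_c1, cap_c2 and anything else above 0.5 N and z of cap in the frame of unit above 0.1105 m and angle between the x axis of cap and the x axis of unit, either way round above 0.4 rad), for 1 s.
2. the cap is pressed down at least 3 mm (z of cap in the frame of unit below 0.1095 m), for 0.1 s.
3. the cap stands turned to its gaps (within 0.2 rad) in the collar (angle between the x axis of cap and the x axis of unit, either way round below 0.2 rad and z of cap in the frame of unit below 0.1205 m), for 0.1 s.
4. the cap is lifted clear of the collar (z of cap in the frame of unit above 0.1325 m), for 0.1 s.
At the end, for the whole second after the job is handed in: The cap lies at rest, handle up (tilt under 0.1 rad) and flat on the floor of the blue tray (underside within 3 mm of the floor), its axis within 60 mm (tray x) and 50 mm (tray y) of the tray's centre, let go (x of cap in the frame of tray between -0.06 and 0.06 m and y of cap in the frame of tray between -0.05 and 0.05 m and z of cap in the frame of tray between 0.002 and 0.008 m and angle between cap's own z axis and vertical below 0.1 rad and linear speed of cap below 0.01 m/s and angular speed of cap below 0.1 rad/s); the robot touches nothing.
It fails at once if a stop is forced: over 25 N between a lug and a stop (contact force between any of cap_c1, cap_c2 and anything else above 25 N).
It fails at once if the cap is forced in its neck: over 50 N between cap and unit, all contacts added up (contact force between cap and unit above 50 N).
It fails at once if the cap is pressed or knocked hard on the tray: over 60 N (contact force between cap and tray above 60 N).
It fails at once if the cap is dropped: out of the fingers with its underside over 8 mm above the tray's floor (and below the height of the filler neck) (contact force between the fingers and cap below 0.05 N and z of cap in the frame of tray between 0.013 and 0.1 m).
It fails at once if another thing on the bench is moved by over 20 mm (distance of any of spare_seal, flux_bottle, multimeter, screwdriver, wrench, solvent_can, mug from where it was at the start of the episode above 0.02 m).
It also fails if it takes over 72 s, if anything falls off the work surface, if the arm or the gripper's body presses on something with over 40 N, if the wrist force passes 120 N, or if a joint passes its speed limit or range.

## Robot

A 6-joint arm with a two-finger parallel gripper is mounted at the origin on the work surface. World frame = base frame: x ahead of the robot, y to its left, z up, the work surface at z = 0. Lengths are in m, angles in rad, forces in N, time in s.
With the tool pointing down it reaches from about 0.225 to 0.875 m from the base axis. Payload 3.4 kg.
Tool frame: the origin (TCP) lies midway between the tips of the shut fingers; the grasp point (between the pads) lies 19 mm behind it (manip.grip_point_offset is the distance from the TCP to the grasp point, in m); z points along the fingers, y is the line along which they close (so a half turn about z gives the same grasp; the last joint's range is limited). The gripper opens to 85 mm and grips with 20 to 120 N. Pads are 22 mm wide; open, the fingers measure 114 mm over their backs; the gripper's body (76 mm by 85 mm) begins 54 mm behind the grasp point. The pads swing forward as they close: fully open they stand 13 mm farther back than shut.
Start: joints at [1.037, 0.276, 1.505, -0, 1.361, -0.121], TCP at [0.231, 0.527, 0.209] pointing down, gripper open.
Joint ranges: [-2.89, 2.89], [-0.75, 2.08], [0.22, 2.7], [-1.18, 4.32], [0.11, 2.71], [-2.7, 2.7]. Speed limits (rad/s): [2.57, 2.57, 3.14, 3.14, 3.14, 3.14].

## Interface

Orientations are given as a unit quaternion [w, x, y, z].
In Python, from rig import manip gives the robot as it stands.
- The arm moves only by the shell command python3 -m handwheel 'ROWS' [FORCE]. ROWS is JSON, a list of rows, each an object with "translation": the shift along the tool's x, y, z in m, a list of three; "angular": the turn, a rotation vector about the tool's x, y, z in degrees, a list of three; "hand": the closure, from 0 (fully open) to 1 (shut). A call has 1 to 10 rows; each row shifts and turns the commanded pose from where the row before left it, along the tool's axes as they then stand; what a row does not reach is not made up. A row lasts 1/12 s, in which the tool goes at most 41.7 mm and 7.16 degrees, less where a joint would pass 70% of its speed; a pose out of reach is approached as far as the arm can. A call with a gripper value outside its range is refused whole. The fingers move at their own pace and stop on an object; FORCE is the grip in N (left out, the last holds). Time passes only in rows, so rows that do not move let the fingers close. It gives the time, the measured TCP pose, the force, the opening and the grip force at its end, in the units of the state.
- manip.get_state(): the state, without advancing time (a new reading comes with each control period).
- manip.get_image(name): name is "scene" or "top" or "wrist"; returns the picture (480x640x3 uint8, red, green, blue); there is no depth.
- manip.camera_info(name): a dict with "camera_matrix" (3x3 intrinsics, pixels), "eye" and "orientation" of the camera in the world; the wrist camera has in their place "tool_from_camera" (4x4, takes a point from camera to tool coordinates, whose origin is the TCP and whose axes are the flange's). Camera axes: x right, y down, z forward; pixel columns grow to the right and rows downward; lengths in m; the calibration is good to about 2 mm. A picture is of the moment at which its call begins: read the wrist's pose just before it. camera_info takes no time and is no camera call.
- manip.sign_off(): hands the job in; it is judged then, once.
The state is a dict: "clock": time; "qpos": joint angles; "qd": joint speeds; "effort": joint torques, N m; "position": TCP position; "ee_rot": TCP orientation; "contact_force": force on the tool from outside, world axes, zero at the start; "moment": the same for the moment, N m; "width": finger opening in m; "gripper_force": force on a finger pad.
Only numpy, scipy, OpenCV 4.12 (cv2) and the standard library are available. Lean on these libraries where they do the work, as an engineer would, in place of code of your own. Each camera call takes 0.05 s, during which the arm holds its last target. There are 200 camera calls.

## Working session

There is one attempt and no reset: what is moved stays moved. The work goes in short steps, Python scripts to look and compute and a shell command to move; the robot and the scene stay as the last step left them, time stands still between calls to the robot, and variables do not carry over. Pictures are saved under pics/ and viewed, at most 11 in all, crops included, and the job is handed in when it is done.

```bash
ls; mkdir -p pics; python3 - <<'E'
from rig import manip
import cv2,json
s=manip.get_state();print(s, manip.grip_point_offset)
for n in("scene","top","wrist"):
    print(n,manip.camera_info(n)); im=manip.get_image(n); cv2.imwrite(f"pics/{n}0.png",im[:,:,::-1])
E
```

```text
pics
{'clock': 0.0, 'qpos': array([ 1.03701819e+00,  2.76606557e-01,  1.50615930e+00, -5.85740711e-06,
        1.36066365e+00, -1.21021844e-01]), 'qd': array([ 2.39115457e-05, -3.68777401e-04, -1.62773668e-03,  9.13409255e-04,
        1.65686785e-03, -1.05677096e-03]), 'effort': array([-1.32669811e-03, -4.16783810e+01, -2.45798117e+01, -2.44415805e-04,
        1.13887555e-02, -4.66350414e-06]), 'position': array([0.23038028, 0.52620989, 0.20842271]), 'ee_rot': array([-2.92638467e-04,  2.04915570e-01,  9.78779222e-01, -8.70563423e-04]), 'contact_force': array([-0.47935858,  0.28042962,  0.088209  ]), 'moment': array([-0.00716446, -0.01312385,  0.00024568]), 'gripper_force': 0.0, 'width': 0.08589855346817682} 0.0187
scene {'camera_matrix': array([[459.31022562,   0.        , 320.70873565],
       [  0.        , 459.31022562, 241.87347285],
       [  0.        ,   0.        ,   1.        ]]), 'eye': array([ 0.9823437 , -0.80358201,  0.68776863]), 'orientation': array([-0.47003721,  0.84328049,  0.23172326, -0.11936233])}
top {'camera_matrix': array([[473.28608577,   0.        , 319.53135276],
       [  0.        , 473.28608577, 247.18847039],
       [  0.        ,   0.        ,   1.        ]]), 'eye': array([0.35768076, 0.02625002, 1.53030084]), 'orientation': array([-0.03815882,  0.71543099, -0.69599016,  0.04795943])}
wrist {'camera_matrix': array([[400.41278144,   0.        , 318.23582056],
       [  0.        , 400.41278144, 233.69185933],
       [  0.        ,   0.        ,   1.        ]]), 'tool_from_camera': array([[ 8.01670876e-05, -9.49228312e-01, -3.14587994e-01,
         8.05850813e-02],
       [ 9.99999935e-01,  1.86548780e-04, -3.08054672e-04,
         1.32671922e-03],
       [ 3.51100223e-04, -3.14587949e-01,  9.49228265e-01,
        -1.63817525e-01],
       [ 0.00000000e+00,  0.00000000e+00,  0.00000000e+00,
         1.00000000e+00]])}
```

View pics/top0.png

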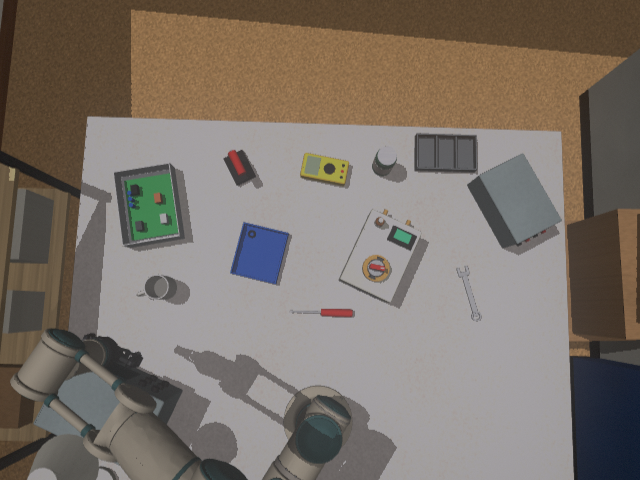

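View pics/scene0.png

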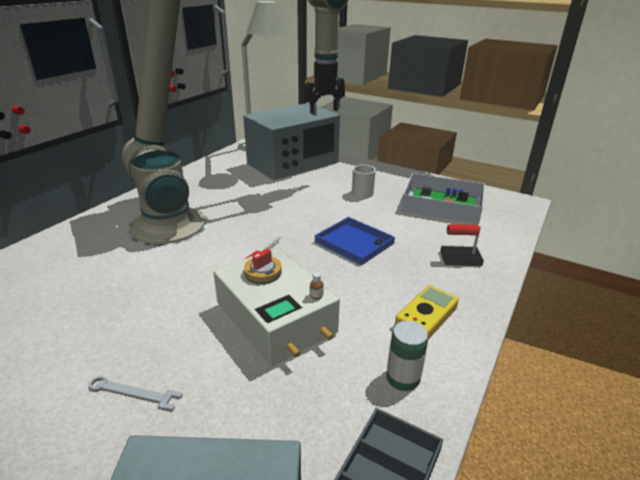

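The top view shows the cap and collar at about (377,268), the bottle at (380,223) and the tray at about (260,252). In the scene view the unit's cap is at (262,262) and the tray at (355,240).

```bash
cat >h.py <<'E'
import numpy as np,cv2
from rig import manip
from scipy.spatial.transform import Rotation as R
def rot(q): return R.from_quat(np.roll(q,-1)).as_matrix()
def grab(n,save=None):
    s=manip.get_state(); c=manip.camera_info(n); K=c["camera_matrix"]
    im=manip.get_image(n)[:,:,::-1].copy()
    if save: cv2.imwrite("pics/"+save,im)
    if n=="wrist":
        T=c["tool_from_camera"]; Rt=rot(s["ee_rot"]); Rc=Rt@T[:3,:3]; e=s["position"]+Rt@T[:3,3]
    else: Rc=rot(c["orientation"]); e=c["eye"]
    return im,K,Rc,e
def onz(uv,z,K,Rc,e):
    uv=np.atleast_2d(uv).astype(float)
    d=(Rc@np.linalg.inv(K)@np.c_[uv,np.ones(len(uv))].T).T
    return e+d*((z-e[2])/d[:,2])[:,None]
def mask(im,lo,hi):
    return cv2.inRange(cv2.cvtColor(im,cv2.COLOR_BGR2HSV),np.array(lo),np.array(hi))
def big(m,n=1):
    c,_=cv2.findContours(m,cv2.RETR_EXTERNAL,cv2.CHAIN_APPROX_NONE)
    return sorted(c,key=cv2.contourArea)[::-1][:n]
E
python3 - <<'E'
from h import *
im,K,Rc,e=grab("top")
t=big(mask(im,(110,120,60),(125,255,255)))[0]
r=cv2.minAreaRect(t);b=cv2.boxPoints(r)
print("tray rim",onz(r[0],.024,K,Rc,e),onz(b,.024,K,Rc,e)[:,:2])
for i,c in enumerate(big(mask(im,(8,90,80),(25,255,255))[:, :],400)):
    x,y,w,h=cv2.boundingRect(c)
    if 330<x<440 and 190<y<310 and w>4: print("brass",x,y,w,h,onz((x+w/2,y+h/2),.1195,K,Rc,e))
print("bottle foot-ish",onz((380,225),.12,K,Rc,e),"cap",onz((377,268),.12,K,Rc,e))
g=big(mask(im,(55,100,80),(85,255,255))[200:300,330:440])[0]+[330,200]
print("screen",onz(cv2.minAreaRect(g)[0],.1,K,Rc,e),onz(cv2.boxPoints(cv2.minAreaRect(g)),.1,K,Rc,e)[:,:2])
E
python3 -c "
import cv2;im=cv2.imread('pics/top0.png')[190:310,320:440];cv2.imwrite('pics/c1.png',cv2.resize(im,None,fx=5,fy=5,interpolation=2))"
```

```text
tray rim [[0.51519306 0.19773133 0.024     ]] [[0.4522074  0.28114075]
 [0.60921777 0.24988466]
 [0.57891043 0.11335294]
 [0.42249409 0.1463133 ]]
brass 363 255 27 26 [[ 0.47286027 -0.16315882  0.1195    ]]
brass 406 220 5 5 [[ 0.61379559 -0.25867424  0.1195    ]]
brass 376 218 8 7 [[ 0.61432893 -0.1720903   0.1195    ]]
bottle foot-ish [[ 0.6034966  -0.17213884  0.12      ]] cap [[ 0.47286113 -0.16459007  0.12      ]]
screen [[ 0.57453117 -0.24342744  0.1       ]] [[ 0.57218718 -0.21582142]
 [ 0.5973377  -0.22792791]
 [ 0.57687716 -0.27105713]
 [ 0.55180579 -0.2588718 ]]
```

View pics/c1.png

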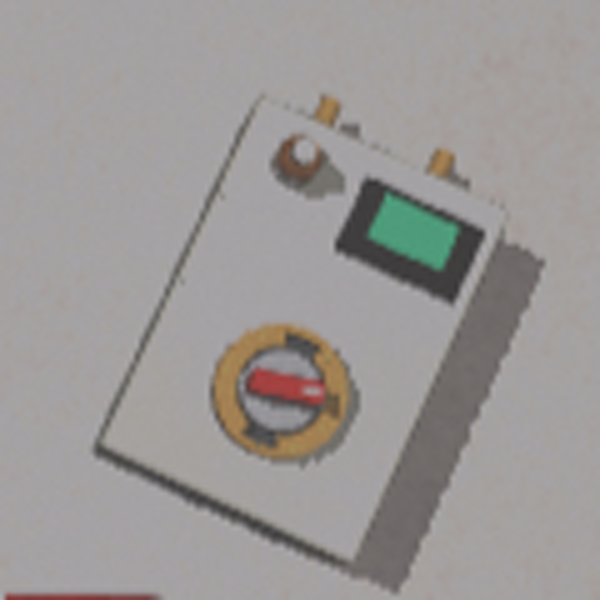

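The gaps show as dark slots along the unit's x axis, and the screen edge gives a unit yaw of about -0.45 rad. I'm heading above the cap.

```bash
R='x'; python3 -m handwheel '[{"translation":[-0.025,-0.0267,-0.001],"angular":[0,0,0],"hand":0},{"translation":[-0.025,-0.0267,-0.001],"angular":[0,0,0],"hand":0},{"translation":[-0.025,-0.0267,-0.001],"angular":[0,0,0],"hand":0},{"translation":[-0.025,-0.0267,-0.001],"angular":[0,0,0],"hand":0},{"translation":[-0.025,-0.0267,-0.001],"angular":[0,0,0],"hand":0},{"translation":[-0.025,-0.0267,-0.001],"angular":[0,0,0],"hand":0},{"translation":[-0.025,-0.0267,-0.001],"angular":[0,0,0],"hand":0},{"translation":[-0.025,-0.0267,-0.001],"angular":[0,0,0],"hand":0},{"translation":[-0.025,-0.0267,-0.001],"angular":[0,0,0],"hand":0},{"translation":[-0.025,-0.0267,-0.001],"angular":[0,0,0],"hand":0}]' 20
python3 -m handwheel '[{"translation":[-0.025,-0.0267,-0.001],"angular":[0,0,0],"hand":0},{"translation":[-0.025,-0.0267,-0.001],"angular":[0,0,0],"hand":0},{"translation":[-0.025,-0.0267,-0.001],"angular":[0,0,0],"hand":0},{"translation":[-0.025,-0.0267,-0.001],"angular":[0,0,0],"hand":0},{"translation":[-0.025,-0.0267,-0.001],"angular":[0,0,0],"hand":0},{"translation":[-0.025,-0.0267,-0.001],"angular":[0,0,0],"hand":0},{"translation":[-0.025,-0.0267,-0.001],"angular":[0,0,0],"hand":0},{"translation":[-0.025,-0.0267,-0.001],"angular":[0,0,0],"hand":0},{"translation":[-0.025,-0.0267,-0.001],"angular":[0,0,0],"hand":0},{"translation":[-0.025,-0.0267,-0.001],"angular":[0,0,0],"hand":0}]'
python3 -m handwheel '[{"translation":[0,0,0],"angular":[0,0,7],"hand":0},{"translation":[0,0,0],"angular":[0,0,7],"hand":0},{"translation":[0,0,0],"angular":[0,0,7],"hand":0},{"translation":[0,0,0],"angular":[0,0,7],"hand":0},{"translation":[0,0,0],"angular":[0,0,7],"hand":0},{"translation":[0,0,0],"angular":[0,0,7],"hand":0},{"translation":[0,0,0],"angular":[0,0,7],"hand":0},{"translation":[0,0,0],"angular":[0,0,7],"hand":0},{"translation":[0,0,0],"angular":[0,0,7],"hand":0},{"translation":[0,0,0],"angular":[0,0,7],"hand":0}]'
python3 - <<'E'
from h import *
im,K,Rc,e=grab("wrist","w1.png")
print(manip.get_state()["qpos"])
E
```

```text
clock: 1.03
position: [0.3526, 0.1802, 0.2194]
ee_rot: [0.0, 0.205, 0.979, 0.0]
contact_force: [0.4, 0.6, 0.1]
width: 0.0855
gripper_force: 0.0
clock: 1.87
position: [0.4746, -0.1648, 0.2292]
ee_rot: [-0.0, 0.205, 0.979, 0.0]
contact_force: [1.7, 0.6, 0.5]
width: 0.0854
gripper_force: 0.0
clock: 2.7
position: [0.4743, -0.1629, 0.2291]
ee_rot: [-0.0, 0.731, 0.682, -0.0]
contact_force: [0.1, -0.3, -0.7]
width: 0.0855
gripper_force: 0.0
[-4.69778656e-01  1.53600484e-01  1.61871940e+00  1.22452370e-04
  1.36968613e+00 -3.96367972e-01]
```

View pics/w1.png

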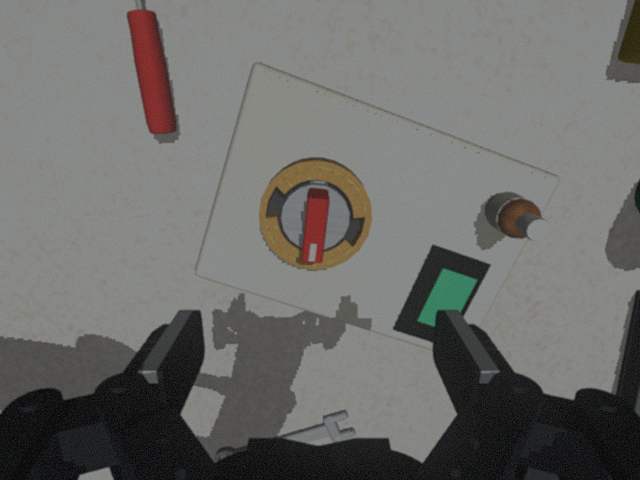

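The wrist view shows the collar centred at (316,213), the bar from (318,190) to (312,262) with its white mark at the bottom, the gaps at about (275,203) and (353,231), and the green screen at about (450,298).

```bash
cat >m.py <<'E'
from h import *
import sys
def wr(p): return np.round(np.array(p),4).tolist()
im,K,Rc,e=grab("wrist",sys.argv[1] if len(sys.argv)>1 else None)
b=mask(im,(8,90,60),(25,255,255)); r=mask(im,(0,120,60),(6,255,255))|mask(im,(172,120,60),(180,255,255))
c=big(b)[0]; print("collar n",cv2.contourArea(c))
P=onz(c[:,0],.1195,K,Rc,e)[:,:2].astype(np.float32)
ctr,rad=cv2.minEnclosingCircle(P); el=cv2.fitEllipse(P); print("collar",wr(ctr),rad,wr(el[0]),wr(el[1]))
for k in big(r,4):
    m=cv2.moments(k)
    if m["m00"]<100: continue
    P=onz(k[:,0],.1525,K,Rc,e)[:,:2].astype(np.float32); q=cv2.minAreaRect(P)
    bx=cv2.boxPoints(q); d=max((bx[1]-bx[0],bx[2]-bx[1]),key=np.linalg.norm)
    print("red",wr(q[0]),wr(q[1]),"yaw",np.arctan2(d[1],d[0]))
g=big(mask(im,(55,100,60),(85,255,255)))[0]
bx=cv2.boxPoints(cv2.minAreaRect(onz(g[:,0],.1,K,Rc,e)[:,:2].astype(np.float32)));
d=max((bx[1]-bx[0],bx[2]-bx[1]),key=np.linalg.norm); print("screen",wr(bx),"unit yaw",np.arctan2(d[1],d[0])-np.pi/2)
s=manip.get_state(); M=rot(s["ee_rot"]); print("tcp",wr(s["position"]),"tool x yaw",np.arctan2(M[1,0],M[0,0]),"collar-tcp in tool",wr(M.T@(np.r_[el[0],.13]-s["position"])))
E
python3 m.py
```

```text
collar n 9494.5
collar [0.473, -0.1585] 0.04071412980556488 [0.4728, -0.1586] [0.0785, 0.0803]
red [0.3889, -0.0604] [0.0161, 0.0638] yaw -1.5681489
red [0.4734, -0.1559] [0.0479, 0.0135] yaw 1.3913692
screen [[0.5490999817848206, -0.2596000134944916], [0.5777000188827515, -0.27239999175071716], [0.5989000201225281, -0.22529999911785126], [0.5702999830245972, -0.21240000426769257]] unit yaw -0.42243564
tcp [0.4743, -0.1629, 0.2291] tool x yaw 1.5074069920503936 collar-tcp in tool [0.0042, -0.0017, 0.0991]
```

```bash
python3 -m handwheel '[{"translation":[0.0042,-0.0017,0.01],"angular":[0,0,0],"hand":0},{"translation":[0,0,0.015],"angular":[0,0,6.6],"hand":0},{"translation":[0,0,0.015],"angular":[0,0,0],"hand":0},{"translation":[0,0,0.005],"angular":[0,0,0],"hand":0},{"translation":[0,0,0],"angular":[0,0,0],"hand":0},{"translation":[0,0,0],"angular":[0,0,0],"hand":0}]'; python3 m.py w2.png
```

```text
clock: 3.3
position: [0.473, -0.1585, 0.1841]
ee_rot: [-0.0, 0.767, 0.642, -0.0]
contact_force: [0.0, 0.4, 0.4]
width: 0.0851
gripper_force: 0.0
collar n 12841.5
collar [0.4732, -0.1579] 0.04100298136472702 [0.4731, -0.1581] [0.0785, 0.0808]
red [0.399, -0.0607] [0.0591, 0.0154] yaw 1.5592517
red [0.4736, -0.1546] [0.0496, 0.013] yaw 1.3885653
screen [[0.5540000200271606, -0.249099999666214], [0.5827000141143799, -0.26179999113082886], [0.598800003528595, -0.22540000081062317], [0.5701000094413757, -0.2126999944448471]] unit yaw -0.41522658
tcp [0.4734, -0.1588, 0.1846] tool x yaw 1.3929668175785492 collar-tcp in tool [0.0006, -0.0005, 0.0546]
```

View pics/w2.png

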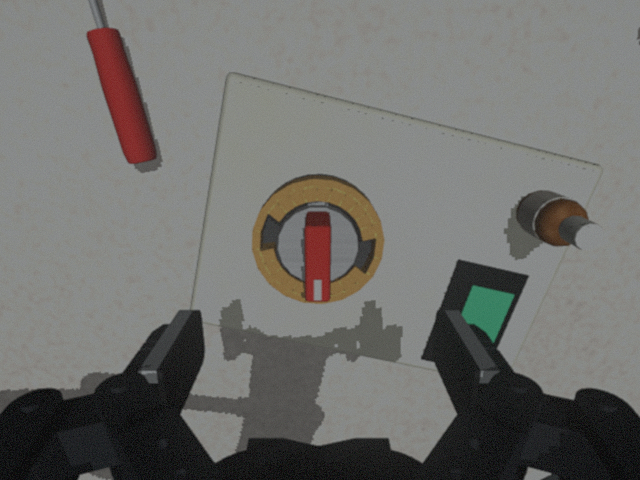

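Collar and bar are centred on the tool to within 1 mm, with the bar from (317,212) to (317,300) lined up with tool x. I'll descend and grip.

```bash
python3 -m handwheel '[{"translation":[0,0,0.015],"angular":[0,0,0],"hand":0},{"translation":[0,0,0.015],"angular":[0,0,0],"hand":0},{"translation":[0,0,0.015],"angular":[0,0,0],"hand":0},{"translation":[0,0,0.008],"angular":[0,0,0],"hand":0},{"translation":[0,0,0],"angular":[0,0,0],"hand":0},{"translation":[0,0,0],"angular":[0,0,0],"hand":0}]' 25; python3 -m handwheel '[{"translation":[0,0,0],"angular":[0,0,0],"hand":1},{"translation":[0,0,0],"angular":[0,0,0],"hand":1},{"translation":[0,0,0],"angular":[0,0,0],"hand":1},{"translation":[0,0,0],"angular":[0,0,0],"hand":1},{"translation":[0,0,0],"angular":[0,0,0],"hand":1},{"translation":[0,0,0],"angular":[0,0,0],"hand":1},{"translation":[0,0,0],"angular":[0,0,0],"hand":1},{"translation":[0,0,0],"angular":[0,0,0],"hand":1},{"translation":[0,0,0],"angular":[0,0,0],"hand":1},{"translation":[0,0,0],"angular":[0,0,0],"hand":1}]' 25
python3 -c "
from rig import manip;s=manip.get_state();print(s['moment'],s['contact_force'])"
```

```text
clock: 3.85
position: [0.4734, -0.1589, 0.1317]
ee_rot: [0.0, 0.767, 0.641, 0.0]
contact_force: [0.0, 0.6, -0.6]
width: 0.0854
gripper_force: 0.0
clock: 4.68
position: [0.473, -0.1587, 0.1313]
ee_rot: [-0.0, 0.767, 0.641, 0.0]
contact_force: [0.3, 0.1, 0.7]
width: -0.0002
gripper_force: 0.0
[-0.04467872 -0.00987427 -0.04197231] [0.34150133 0.06909114 0.67065813]
```

```bash
python3 - <<'E'
from h import *
a,*_=grab("wrist"); b,*_=grab("scene")
b=cv2.resize(b[150:390,160:480],(640,480))
cv2.imwrite("pics/c2.png",np.hstack([cv2.resize(a,(400,300)),cv2.resize(b,(400,300))]))
E
```

```text
(no output)
```

View pics/c2.png

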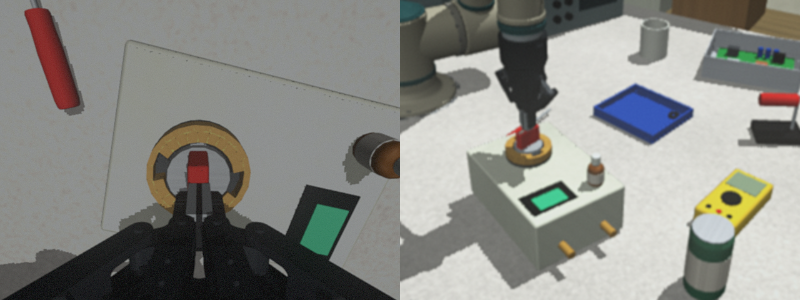

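The fingers stand at the bar, at about (198,205) in the left half, but the reading says fully shut. I'll look closer.

```bash
python3 - <<'E'
from h import *
s=manip.get_state();print(s["width"],s["gripper_force"],s["clock"])
a,*_=grab("wrist"); b,*_=grab("scene")
cv2.imwrite("pics/c3.png",np.hstack([cv2.resize(a[200:420,200:440],(436,400)),cv2.resize(b[220:300,225:305],(364,400)[::1],interpolation=2)]))
E
```

```text
-0.00022750737156000884 0.0 4.7833
```

View pics/c3.png

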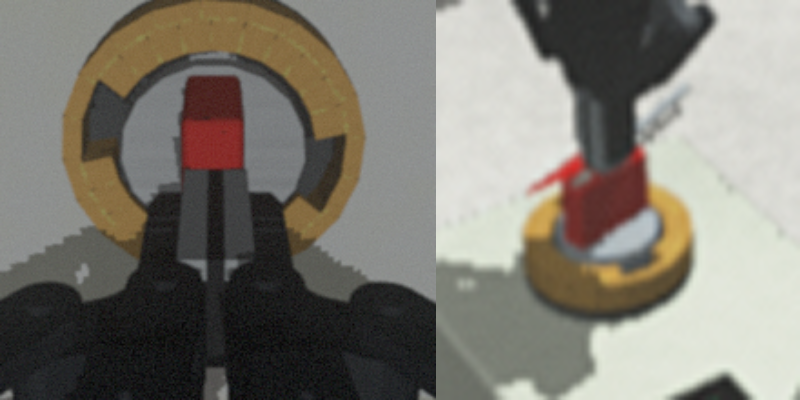

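The shut fingertips stand on top of the bar, at crop (214,170). The wrist and scene pictures agree that the real tips end about 20 mm short of the reported TCP. I'll open, go down 20 mm more and close again.

```bash
python3 -m handwheel '[{"translation":[0,0,-0.002],"angular":[0,0,0],"hand":0},{"translation":[0,0,0],"angular":[0,0,0],"hand":0},{"translation":[0,0,0],"angular":[0,0,0],"hand":0},{"translation":[0,0,0],"angular":[0,0,0],"hand":0},{"translation":[0,0,0],"angular":[0,0,0],"hand":0},{"translation":[0,0,0],"angular":[0,0,0],"hand":0},{"translation":[0,0,0],"angular":[0,0,0],"hand":0},{"translation":[0,0,0],"angular":[0,0,0],"hand":0}]' 25; python3 -m handwheel '[{"translation":[0,0,0.004],"angular":[0,0,0],"hand":0},{"translation":[0,0,0.004],"angular":[0,0,0],"hand":0},{"translation":[0,0,0.004],"angular":[0,0,0],"hand":0},{"translation":[0,0,0],"angular":[0,0,0],"hand":0},{"translation":[0,0,0],"angular":[0,0,0],"hand":0}]'
python3 - <<'E'
from h import *
a,*_=grab("wrist"); b,*_=grab("scene")
cv2.imwrite("pics/c4.png",np.hstack([cv2.resize(a[180:480],(427,400)),cv2.resize(b[200:300,215:315],(364,400),interpolation=2)]))
E
```

```text
clock: 5.55
position: [0.473, -0.1587, 0.1333]
ee_rot: [-0.0, 0.767, 0.641, 0.0]
contact_force: [0.6, -0.2, 0.7]
width: 0.0854
gripper_force: 0.0
clock: 5.97
position: [0.4727, -0.1585, 0.1208]
ee_rot: [-0.001, 0.767, 0.641, -0.0]
contact_force: [-0.0, 0.1, -0.3]
width: 0.0856
gripper_force: 0.0
```

View pics/c4.png

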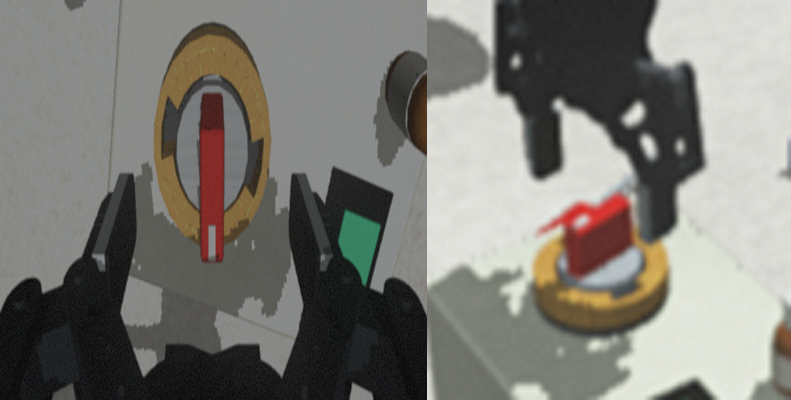

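The open tips' midpoint, about (600,209) in the right half, sits at the bar's top, which fits the 20 mm shortfall. I'll go down 10 mm more and close.

```bash
python3 -m handwheel '[{"translation":[0,0,0.004],"angular":[0,0,0],"hand":0},{"translation":[0,0,0.004],"angular":[0,0,0],"hand":0},{"translation":[0,0,0.002],"angular":[0,0,0],"hand":0},{"translation":[0,0,0],"angular":[0,0,0],"hand":0}]' 25; python3 -m handwheel '[{"translation":[0,0,0],"angular":[0,0,0],"hand":1},{"translation":[0,0,0],"angular":[0,0,0],"hand":1},{"translation":[0,0,0],"angular":[0,0,0],"hand":1},{"translation":[0,0,0],"angular":[0,0,0],"hand":1},{"translation":[0,0,0],"angular":[0,0,0],"hand":1},{"translation":[0,0,0],"angular":[0,0,0],"hand":1},{"translation":[0,0,0],"angular":[0,0,0],"hand":1},{"translation":[0,0,0],"angular":[0,0,0],"hand":1},{"translation":[0,0,0],"angular":[0,0,0],"hand":1}]' 25
python3 - <<'E'
from h import *
s=manip.get_state();print(s['moment'],s['contact_force'])
a,*_=grab("wrist"); b,*_=grab("scene")
cv2.imwrite("pics/c5.png",np.hstack([cv2.resize(a[200:420,200:440],(436,400)),cv2.resize(b[220:300,225:305],(364,400)[::1],interpolation=2)]))
E
```

```text
clock: 6.4
position: [0.4725, -0.1585, 0.1106]
ee_rot: [-0.001, 0.767, 0.641, -0.0]
contact_force: [1.0, -0.5, -0.2]
width: 0.0854
gripper_force: 0.0
clock: 7.15
position: [0.4729, -0.1587, 0.1116]
ee_rot: [-0.0, 0.767, 0.641, -0.0]
contact_force: [-1.9, -0.4, 2.7]
width: 0.0132
gripper_force: 30.4
[0.01469208 0.20930738 0.00563691] [-1.93801236 -0.37133179  2.71577798]
```

View pics/c5.png

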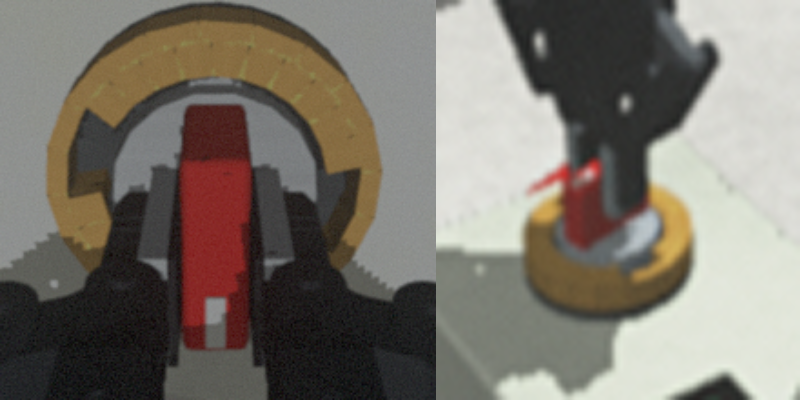

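The bar is gripped (13 mm wide, 30 N). Now I turn slowly, feeling for the stop.

```bash
cat >s.py <<'E'
from h import *
s=manip.get_state();M=rot(s["ee_rot"]);print("yaw",round(np.arctan2(M[1,0],M[0,0])-np.pi,3),"moment",s["moment"].round(3),"F",s["contact_force"].round(1),"q6",s["qpos"][5].round(3),"eff6",s["effort"][5].round(3),s["position"].round(4),s["width"].round(4),s["gripper_force"].round(1))
E
python3 s.py;python3 -m handwheel '[{"translation":[0,0,0],"angular":[0,0,-1],"hand":1},{"translation":[0,0,0],"angular":[0,0,-1],"hand":1},{"translation":[0,0,0],"angular":[0,0,-1],"hand":1},{"translation":[0,0,0],"angular":[0,0,-1],"hand":1}]' >/dev/null; python3 s.py
```

```text
Traceback (most recent call last):
  File "s.py", line 2, in <module>
    s=manip.get_state();M=rot(s["ee_rot"]);print("yaw",round(np.arctan2(M[1,0],M[0,0])-np.pi,3),"moment",s["moment"].round(3),"F",s["contact_force"].round(1),"q6",s["qpos"][5].round(3),"eff6",s["effort"][5].round(3),s["position"].round(4),s["width"].round(4),s["gripper_force"].round(1))
                                                                                                                                                                                                                                               ^^^^^^^^^^^^^^^^
AttributeError: 'float' object has no attribute 'round'
Traceback (most recent call last):
  File "s.py", line 2, in <module>
    s=manip.get_state();M=rot(s["ee_rot"]);print("yaw",round(np.arctan2(M[1,0],M[0,0])-np.pi,3),"moment",s["moment"].round(3),"F",s["contact_force"].round(1),"q6",s["qpos"][5].round(3),"eff6",s["effort"][5].round(3),s["position"].round(4),s["width"].round(4),s["gripper_force"].round(1))
                                                                                                                                                                                                                                               ^^^^^^^^^^^^^^^^
AttributeError: 'float' object has no attribute 'round'
```

```bash
sed -i 's/s\["width"\].round(4),s\["gripper_force"\].round(1)/round(s["width"],4),round(s["gripper_force"],1)/' s.py; python3 s.py;python3 -m handwheel '[{"translation":[0,0,0],"angular":[0,0,-1],"hand":1},{"translation":[0,0,0],"angular":[0,0,-1],"hand":1},{"translation":[0,0,0],"angular":[0,0,0],"hand":1}]' >/dev/null; python3 s.py
```

```text
yaw -1.678 moment [ 0.058  0.276 -0.027] F [-1.7  0.1  5.2] q6 -0.356 eff6 0.115 [ 0.4731 -0.1588  0.1115] 0.0133 30.7
yaw -1.643 moment [ 0.029  0.309 -0.053] F [-1.3  0.   5.4] q6 -0.391 eff6 -0.137 [ 0.4732 -0.1589  0.1116] 0.0135 30.7
```

```bash
python3 -m handwheel '[{"translation":[0,0,-0.0005],"angular":[0,0,-1],"hand":1},{"translation":[0,0,0],"angular":[0,0,-1],"hand":1},{"translation":[0,0,0],"angular":[0,0,-1],"hand":1},{"translation":[0,0,0],"angular":[0,0,-1],"hand":1},{"translation":[0,0,0],"angular":[0,0,0],"hand":1}]' >/dev/null; python3 s.py
```

```text
yaw -1.575 moment [-0.364  0.472 -0.65 ] F [-2.5 -2.8  1.1] q6 -0.459 eff6 -0.778 [ 0.4726 -0.1589  0.1116] 0.0134 33.1
```

The moment jumped to -0.65 N m at a relative yaw of about -1.14, so this is the first stop. I'll ease off a little and hold lightly.

```bash
python3 -m handwheel '[{"translation":[0,0,0],"angular":[0,0,0.7],"hand":1},{"translation":[0,0,0],"angular":[0,0,0],"hand":1},{"translation":[0,0,0],"angular":[0,0,0],"hand":1}]' >/dev/null; python3 s.py
```

```text
yaw -1.587 moment [-0.423  0.541 -0.46 ] F [-3.8 -2.5  2.2] q6 -0.447 eff6 -0.427 [ 0.4726 -0.1589  0.1116] 0.0133 30.6
```

```bash
for i in 1 2 3; do python3 -m handwheel '[{"translation":[0,0,0],"angular":[0,0,0],"hand":1},{"translation":[0,0,0],"angular":[0,0,0],"hand":1},{"translation":[0,0,0],"angular":[0,0,0],"hand":1},{"translation":[0,0,0],"angular":[0,0,0],"hand":1},{"translation":[0,0,0],"angular":[0,0,0],"hand":1},{"translation":[0,0,0],"angular":[0,0,0],"hand":1},{"translation":[0,0,0],"angular":[0,0,0],"hand":1},{"translation":[0,0,0],"angular":[0,0,0],"hand":1},{"translation":[0,0,0],"angular":[0,0,0],"hand":1},{"translation":[0,0,0],"angular":[0,0,0],"hand":1}]' |head -1; python3 s.py; done
```

```text
clock: 9.33
yaw -1.587 moment [-0.569  0.615 -0.393] F [-3.8 -3.   0.3] q6 -0.447 eff6 -0.43 [ 0.4726 -0.1589  0.1116] 0.013 30.6
clock: 10.17
yaw -1.587 moment [-0.539  0.624 -0.438] F [-3.5 -3.1  0.6] q6 -0.447 eff6 -0.43 [ 0.4726 -0.1589  0.1116] 0.0133 30.6
clock: 11.0
yaw -1.587 moment [-0.603  0.658 -0.427] F [-4.3 -2.9  0.1] q6 -0.447 eff6 -0.43 [ 0.4726 -0.1589  0.1116] 0.0136 30.6
```

Held for over 2.5 s. Next: ease off the stop, grip firmly and press down.

```bash
python3 -m handwheel '[{"translation":[0,0,0],"angular":[0,0,1],"hand":1},{"translation":[0,0,0],"angular":[0,0,1],"hand":1},{"translation":[0,0,0],"angular":[0,0,0],"hand":1},{"translation":[0,0,0],"angular":[0,0,0],"hand":1},{"translation":[0,0,0],"angular":[0,0,0],"hand":1}]' 70|tail -2; python3 s.py;  python3 -m handwheel '[{"translation":[0,0,0.001],"angular":[0,0,0],"hand":1},{"translation":[0,0,0.001],"angular":[0,0,0],"hand":1},{"translation":[0,0,0.001],"angular":[0,0,0],"hand":1},{"translation":[0,0,0.001],"angular":[0,0,0],"hand":1},{"translation":[0,0,0],"angular":[0,0,0],"hand":1},{"translation":[0,0,0],"angular":[0,0,0],"hand":1}]' 70|tail -2; python3 s.py
```

```text
width: 0.0124
gripper_force: 72.1
yaw -1.622 moment [-0.558  0.697 -0.043] F [-4.4 -3.7  1.1] q6 -0.412 eff6 -0.076 [ 0.4728 -0.1587  0.1117] 0.0124 72.1
width: 0.0127
gripper_force: 73.4
yaw -1.621 moment [-0.349  1.159 -0.033] F [-6.3 -1.7  9.9] q6 -0.412 eff6 -0.001 [ 0.4729 -0.1588  0.1091] 0.0127 73.4
```

```bash
python3 -m handwheel '[{"translation":[0,-0.0004,0.001],"angular":[0,0,0],"hand":1},{"translation":[0,-0.0004,0.001],"angular":[0,0,0],"hand":1},{"translation":[0,0,0.0005],"angular":[0,0,0],"hand":1},{"translation":[0,0,0],"angular":[0,0,0],"hand":1},{"translation":[0,0,0],"angular":[0,0,0],"hand":1}]' |tail -2; python3 s.py
```

```text
width: 0.0123
gripper_force: 73.8
yaw -1.621 moment [-0.191  1.062 -0.043] F [-6.4 -1.1 13.1] q6 -0.413 eff6 0.006 [ 0.4728 -0.1587  0.1073] 0.0123 73.8
```

```bash
python3 -m handwheel '[{"translation":[0,-0.0004,0.0008],"angular":[0,0,0],"hand":1},{"translation":[0,0,0],"angular":[0,0,-1],"hand":1},{"translation":[0,0,0],"angular":[0,0,-1],"hand":1},{"translation":[0,0,0],"angular":[0,0,-1],"hand":1},{"translation":[0,0,0],"angular":[0,0,-1],"hand":1},{"translation":[0,0,0],"angular":[0,0,0],"hand":1}]' |tail -2; python3 s.py
```

```text
width: 0.0122
gripper_force: 73.9
yaw -1.551 moment [-0.092  0.816 -0.064] F [-4.7 -0.2 12.8] q6 -0.484 eff6 -0.144 [ 0.4733 -0.1587  0.1069] 0.0122 73.9
```

```bash
python3 -m handwheel '[{"translation":[0,0,0.0004],"angular":[0,0,-1],"hand":1},{"translation":[0,0,0],"angular":[0,0,-1],"hand":1},{"translation":[0,0,0],"angular":[0,0,-1.5],"hand":1},{"translation":[0,0,0],"angular":[0,0,-1.5],"hand":1},{"translation":[0,0,0],"angular":[0,0,-1.5],"hand":1},{"translation":[0,0,0],"angular":[0,0,0],"hand":1}]' |tail -2; python3 s.py
```

```text
width: 0.0129
gripper_force: 74.0
yaw -1.438 moment [ 0.072  0.733 -0.033] F [-3.2  0.6 14.8] q6 -0.597 eff6 -0.185 [ 0.474  -0.1586  0.1067] 0.0129 74.0
```

```bash
python3 -m handwheel '[{"translation":[0,0,0],"angular":[0,0,-1.5],"hand":1},{"translation":[0,0,0],"angular":[0,0,-1.5],"hand":1},{"translation":[0,0,0],"angular":[0,0,-1.5],"hand":1},{"translation":[0,0,0],"angular":[0,0,-1.5],"hand":1},{"translation":[0,0,0],"angular":[0,0,0],"hand":1}]' |tail -2; python3 s.py
```

```text
width: 0.0122
gripper_force: 73.9
yaw -1.333 moment [ 0.196  0.6   -0.051] F [-2.8  0.5 14. ] q6 -0.702 eff6 -0.188 [ 0.4743 -0.1585  0.1067] 0.0122 73.9
```

```bash
python3 -m handwheel '[{"translation":[0,0,0],"angular":[0,0,-3],"hand":1},{"translation":[0,0,0],"angular":[0,0,-3],"hand":1},{"translation":[0,0,0],"angular":[0,0,-3],"hand":1},{"translation":[0,0,0],"angular":[0,0,-3],"hand":1},{"translation":[0,0,0],"angular":[0,0,-3],"hand":1},{"translation":[0,0,0],"angular":[0,0,0],"hand":1}]' |tail -2; python3 s.py
```

```text
width: 0.012
gripper_force: 74.0
yaw -1.071 moment [0.067 0.613 0.038] F [-3.7  0.7 14.3] q6 -0.965 eff6 -0.289 [ 0.4743 -0.1586  0.1067] 0.012 74.0
```

```bash
python3 -m handwheel '[{"translation":[0,0,0],"angular":[0,0,-3],"hand":1},{"translation":[0,0,0],"angular":[0,0,-3],"hand":1},{"translation":[0,0,0],"angular":[0,0,-3],"hand":1},{"translation":[0,0,0],"angular":[0,0,-3],"hand":1},{"translation":[0,0,0],"angular":[0,0,-3],"hand":1},{"translation":[0,0,0],"angular":[0,0,0],"hand":1}]' |tail -2; python3 s.py
```

```text
width: 0.0122
gripper_force: 74.0
yaw -0.809 moment [0.006 0.771 0.045] F [-4.4 -0.2 15. ] q6 -1.227 eff6 -0.262 [ 0.4736 -0.1586  0.1066] 0.0122 74.0
```

```bash
python3 -m handwheel '[{"translation":[0,0,0],"angular":[0,0,-3],"hand":1},{"translation":[0,0,0],"angular":[0,0,-3],"hand":1},{"translation":[0,0,0],"angular":[0,0,-3],"hand":1},{"translation":[0,0,0],"angular":[0,0,-3],"hand":1},{"translation":[0,0,0],"angular":[0,0,-3],"hand":1},{"translation":[0,0,0],"angular":[0,0,-2],"hand":1},{"translation":[0,0,0],"angular":[0,0,0],"hand":1}]' |tail -2; python3 s.py
```

```text
width: 0.0122
gripper_force: 74.0
yaw -0.513 moment [-0.091  0.935 -0.108] F [-5.5 -1.1 13.2] q6 -1.523 eff6 -0.272 [ 0.4731 -0.1588  0.1065] 0.0122 74.0
```

```bash
python3 -m handwheel '[{"translation":[0,0,0],"angular":[0,0,-1],"hand":1},{"translation":[0,0,0],"angular":[0,0,-1],"hand":1},{"translation":[0,0,0],"angular":[0,0,-1],"hand":1},{"translation":[0,0,0],"angular":[0,0,0],"hand":1}]' |tail -2; python3 s.py
```

```text
width: 0.012
gripper_force: 74.0
yaw -0.461 moment [-0.15   1.035 -0.115] F [-4.8 -2.  14.9] q6 -1.574 eff6 -0.251 [ 0.473  -0.1589  0.1065] 0.012 74.0
```

```bash
python3 -m handwheel '[{"translation":[0,0,0],"angular":[0,0,-1],"hand":1},{"translation":[0,0,-0.001],"angular":[0,0,0],"hand":1},{"translation":[0,0,-0.002],"angular":[0,0,0],"hand":1},{"translation":[0,0,-0.002],"angular":[0,0,0],"hand":1},{"translation":[0,0,-0.002],"angular":[0,0,0],"hand":1},{"translation":[0,0,0],"angular":[0,0,0],"hand":1},{"translation":[0,0,0],"angular":[0,0,0],"hand":1}]' |tail -2; python3 s.py
```

```text
width: 0.0124
gripper_force: 72.9
yaw -0.444 moment [-0.306  0.51  -0.05 ] F [-3.2 -1.1  6.9] q6 -1.591 eff6 -0.04 [ 0.4728 -0.1588  0.1121] 0.0124 72.9
```

```bash
python3 -m handwheel '[{"translation":[0,0,-0.002],"angular":[0,0,0],"hand":1},{"translation":[0,0,-0.002],"angular":[0,0,0],"hand":1},{"translation":[0,0,-0.002],"angular":[0,0,0],"hand":1},{"translation":[0,0,0],"angular":[0,0,0],"hand":1},{"translation":[0,0,0],"angular":[0,0,0],"hand":1}]' |tail -2; python3 s.py
```

```text
width: 0.012
gripper_force: 71.9
yaw -0.444 moment [-0.009  0.01   0.073] F [-0.4 -0.9 -1.3] q6 -1.591 eff6 -0.001 [ 0.472  -0.158   0.1167] 0.012 71.9
```

The cap is free, with only its weight on the tool. I'll lift it and carry it over the tray.

```bash
python3 -m handwheel '[{"translation":[0,0,-0.004],"angular":[0,0,0],"hand":1},{"translation":[0,0,-0.004],"angular":[0,0,0],"hand":1},{"translation":[0,0,-0.004],"angular":[0,0,0],"hand":1},{"translation":[0,0,-0.008],"angular":[0,0,0],"hand":1},{"translation":[0,0,-0.01],"angular":[0,0,0],"hand":1},{"translation":[0,0,-0.01],"angular":[0,0,0],"hand":1},{"translation":[0,0,-0.01],"angular":[0,0,0],"hand":1},{"translation":[0,0,-0.01],"angular":[0,0,0],"hand":1},{"translation":[0,0,0],"angular":[0,0,0],"hand":1}]' |tail -2; python3 s.py
```

```text
width: 0.0123
gripper_force: 71.8
yaw -0.444 moment [ 0.005 -0.081 -0.04 ] F [ 0.8 -0.4 -0.9] q6 -1.591 eff6 0.0 [ 0.4734 -0.1594  0.1799] 0.0123 71.8
```

```bash
python3 -m handwheel '[{"translation":[0.006,0.0126,0],"angular":[0,0,0],"hand":1},{"translation":[0.0096,0.0226,0],"angular":[0,0,0],"hand":1},{"translation":[0.0096,0.0226,0],"angular":[0,0,0],"hand":1},{"translation":[0.0096,0.0226,0],"angular":[0,0,0],"hand":1},{"translation":[0.0096,0.0226,0],"angular":[0,0,0],"hand":1},{"translation":[0.0096,0.0226,0],"angular":[0,0,0],"hand":1},{"translation":[0.0096,0.0226,0],"angular":[0,0,0],"hand":1},{"translation":[0.0096,0.0226,0],"angular":[0,0,0],"hand":1}]' |tail -2; python3 -m handwheel '[{"translation":[0.0096,0.0226,0],"angular":[0,0,0],"hand":1},{"translation":[0.0096,0.0226,0],"angular":[0,0,0],"hand":1},{"translation":[0.0096,0.0226,0],"angular":[0,0,0],"hand":1},{"translation":[0.0096,0.0226,0],"angular":[0,0,0],"hand":1},{"translation":[0.0096,0.0226,0],"angular":[0,0,0],"hand":1},{"translation":[0.0096,0.0226,0],"angular":[0,0,0],"hand":1},{"translation":[0.006,0.0126,0],"angular":[0,0,0],"hand":1},{"translation":[0,0,0],"angular":[0,0,0],"hand":1},{"translation":[0,0,0],"angular":[0,0,0],"hand":1}]' |tail -2; python3 s.py
python3 - <<'E'
from h import *
a,*_=grab("wrist"); b,*_=grab("scene")
cv2.imwrite("pics/c6.png",np.hstack([cv2.resize(a,(400,400)),cv2.resize(b[140:300,260:420],(400,400),interpolation=2)]))
E
```

```text
width: 0.0122
gripper_force: 71.8
width: 0.0124
gripper_force: 71.8
yaw -0.442 moment [ 0.006 -0.018 -0.019] F [ 0.4 -0.5 -1.3] q6 -0.891 eff6 0.025 [0.4851 0.1884 0.1769] 0.0124 71.8
```

View pics/c6.png

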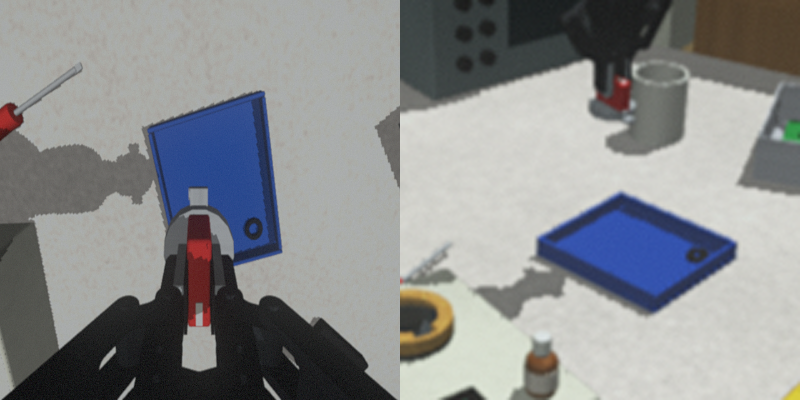

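The cap hangs level in the fingers. The ring is at about (405,275) in full wrist pixels, and I'll use it to check the tray pose.

```bash
python3 - <<'E'
from h import *
im,K,Rc,e=grab("wrist")
p=onz([(405,275)],.011,K,Rc,e)[0];print(p)
c,y=np.array([.515,.198]),-.195
A=np.array([[np.cos(y),np.sin(y)],[-np.sin(y),np.cos(y)]])
print("ring in tray",A@(p[:2]-c),"tcp in tray",A@(manip.get_state()["position"][:2]-c))
E
python3 -m handwheel '[{"translation":[0,0,0.015],"angular":[0,0,0],"hand":1},{"translation":[0,0,0.02],"angular":[0,0,0],"hand":1},{"translation":[0,0,0.02],"angular":[0,0,0],"hand":1},{"translation":[0,0,0.02],"angular":[0,0,0],"hand":1},{"translation":[0,0,0.02],"angular":[0,0,0],"hand":1},{"translation":[0,0,0.02],"angular":[0,0,0],"hand":1},{"translation":[0,0,0.01],"angular":[0,0,0],"hand":1},{"translation":[0,0,0],"angular":[0,0,0],"hand":1},{"translation":[0,0,0],"angular":[0,0,0],"hand":1}]' |tail -2; python3 s.py
```

```text
[0.58025625 0.22963766 0.011     ]
ring in tray [0.05788917 0.04368253] tcp in tray [-0.02706052 -0.01631992]
width: 0.0124
gripper_force: 71.8
yaw -0.445 moment [-0.014 -0.011 -0.044] F [-0.3  1.1 -0.1] q6 -0.891 eff6 -0.001 [0.4856 0.1876 0.0522] 0.0124 71.8
```

Tray pose confirmed (ring expected at 0.055, 0.045). I'll go on down.

```bash
python3 -m handwheel '[{"translation":[0,0,0.012],"angular":[0,0,0],"hand":1},{"translation":[0,0,0.012],"angular":[0,0,0],"hand":1},{"translation":[0,0,0.01],"angular":[0,0,0],"hand":1},{"translation":[0,0,0.006],"angular":[0,0,0],"hand":1},{"translation":[0,0,0.003],"angular":[0,0,0],"hand":1},{"translation":[0,0,0.002],"angular":[0,0,0],"hand":1},{"translation":[0,0,0],"angular":[0,0,0],"hand":1},{"translation":[0,0,0],"angular":[0,0,0],"hand":1}]' |tail -2; python3 s.py
```

```text
width: 0.0121
gripper_force: 71.8
yaw -0.444 moment [ 0.063 -0.007  0.002] F [ 0.4  0.  -1.1] q6 -0.89 eff6 -0.0 [0.4858 0.1883 0.0075] 0.0121 71.8
```

```bash
python3 -m handwheel '[{"translation":[0,0,0.001],"angular":[0,0,0],"hand":1},{"translation":[0,0,0.001],"angular":[0,0,0],"hand":1},{"translation":[0,0,0],"angular":[0,0,0],"hand":1},{"translation":[0,0,0],"angular":[0,0,0],"hand":1}]' |tail -2; python3 s.py
```

```text
width: 0.0124
gripper_force: 71.8
yaw -0.444 moment [ 0.039  0.02  -0.019] F [-1.3  0.5 -1.1] q6 -0.891 eff6 -0.0 [0.4854 0.1882 0.0052] 0.0124 71.8
```

```bash
python3 -m handwheel '[{"translation":[0,0,0.001],"angular":[0,0,0],"hand":1},{"translation":[0,0,0.0005],"angular":[0,0,0],"hand":1},{"translation":[0,0,0],"angular":[0,0,0],"hand":1},{"translation":[0,0,0],"angular":[0,0,0],"hand":1}]' |tail -2; python3 s.py
```

```text
width: 0.0122
gripper_force: 72.5
yaw -0.444 moment [-0.032  0.172  0.015] F [-1.  -1.   6.3] q6 -0.891 eff6 0.004 [0.4857 0.1882 0.0042] 0.0122 72.5
```

Contact with the tray floor, about 7 N. Now I let go, opening part way and then retreating.

```bash
python3 -m handwheel '[{"translation":[0,0,-0.0005],"angular":[0,0,0],"hand":1},{"translation":[0,0,0],"angular":[0,0,0],"hand":0.6},{"translation":[0,0,0],"angular":[0,0,0],"hand":0.6},{"translation":[0,0,0],"angular":[0,0,0],"hand":0.6},{"translation":[0,0,0],"angular":[0,0,0],"hand":0.6},{"translation":[0,0,0],"angular":[0,0,0],"hand":0.6},{"translation":[0,0,0],"angular":[0,0,0],"hand":0.6}]' 20|tail -2; python3 s.py
```

```text
width: 0.0344
gripper_force: 0.0
yaw -0.444 moment [-0.019 -0.004  0.019] F [-1.  -0.6  0.2] q6 -0.891 eff6 0.0 [0.4854 0.1882 0.004 ] 0.0344 0.0
```

```bash
python3 -m handwheel '[{"translation":[0,0,-0.005],"angular":[0,0,0],"hand":0.6},{"translation":[0,0,-0.01],"angular":[0,0,0],"hand":0.6},{"translation":[0,0,-0.02],"angular":[0,0,0],"hand":0.6},{"translation":[0,0,-0.02],"angular":[0,0,0],"hand":0.6},{"translation":[0,0,-0.02],"angular":[0,0,0],"hand":0.6},{"translation":[0,0,-0.02],"angular":[0,0,0],"hand":0.6},{"translation":[0,0,0],"angular":[0,0,0],"hand":0.6},{"translation":[0,0,0],"angular":[0,0,0],"hand":0.6},{"translation":[0,0,0],"angular":[0,0,0],"hand":0.6}]' ; python3 - <<'E'
from h import *
a,*_=grab("wrist"); b,*_=grab("scene")
cv2.imwrite("pics/c7.png",np.hstack([cv2.resize(a,(400,400)),cv2.resize(b[140:300,260:420],(400,400),interpolation=2)]))
E
```

```text
clock: 22.4
position: [0.4849, 0.1881, 0.0991]
ee_rot: [-0.0, 0.22, 0.975, -0.0]
contact_force: [-0.0, -0.3, -0.7]
width: 0.0345
gripper_force: 0.0
```

View pics/c7.png

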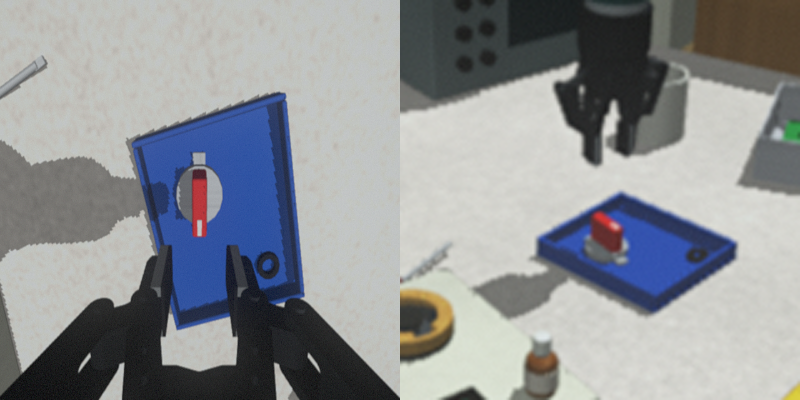

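The cap stands handle up, flat in the tray at about (199,195), clear of the ring at (267,265). The gripper is clear, so I'm handing in.

```bash
python3 -c "
from rig import manip;print(manip.sign_off())"
```

```text
the job is handed in; nothing more can be done
None
```

The cap was vented at its first stop for over 2.5 s, pressed, turned free and lifted off, then set down flat and handle up in the blue tray and released, and the job is handed in at about 22 s; the verdict was not shown to me.

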